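Return reagent bottles to their colour-coded spill dishes

ROBOT

A 6-joint arm with a two-finger parallel gripper is mounted at the origin on a cart in front of the work surface, level with it; the furniture and walls round the work are solid. World frame = base frame: x ahead of the robot, y to its left, z up, the work surface at z = 0. Lengths are in m, angles in rad, forces in N, time in s.
With the tool pointing down it reaches from about 0.325 to 0.9 m from the base axis. Payload 6.1 kg.
Tool frame: the origin (TCP) lies on the centre line of the jaws, within the pads' length; the fingertips stand bot.tip_reach ahead of it and the grasp point (between the pads) lies 3 mm ahead of it (bot.tip_reach is the distance from the TCP to the fingertips, in m); z points along the fingers, y is the direction in which the jaws open and shut (so a half turn about z gives the same grasp; the last joint's range is limited). The gripper opens to 87 mm and grips with 3 to 60 N. Pads are 19 mm wide; open, the fingers measure 117 mm over their backs; the gripper's body (75 mm by 190 mm) begins 51 mm behind the grasp point.
Start: joints at [-1.312, 0.22, 1.526, -0, 1.395, -0.126], TCP at [0.235, -0.579, 0.245] pointing down, gripper open.
Joint ranges: [-2.98, 2.98], [-0.91, 2.08], [0.09, 2.57], [-1.24, 4.39], [0.2, 2.65], [-2.68, 2.68]. Speed limits (rad/s): [2.57, 2.57, 3.01, 3.14, 3.14, 3.14].

INTERFACE

Orientations are given as [roll, pitch, yaw] about the fixed x, y, z axes, in that order (R = Rz(yaw) Ry(pitch) Rx(roll)).
In Python, from workcell import bot, grab_frame, camera_info gives the robot as it stands.
- The arm moves only by the tool send_rows, never from a script. Its argument "series" is a list of rows, each a list of 3 entries, a list of its own where there are three numbers: the shift along the tool's x, y, z in m, then the turn, a rotation vector about the tool's x, y, z in rad, then the closure, from -1 (fully open) to 1 (shut), so that 0 is half open. A call has exactly 8 rows; each row is the pose to reach, as a shift and turn from the pose commanded when the call began, along the tool's axes at that moment; what a row does not reach only later rows make up. A row lasts 1/8 s, in which the tool goes at most 62.5 mm and 10.7 degrees, less where a joint would pass 70% of its speed; a pose out of reach is approached as far as the arm can. A call with a gripper value outside its range is refused whole. The fingers move at their own pace and stop on an object; "grip_force" is the grip in N (left out, the last holds). Time passes only in rows, so rows that repeat a pose let the fingers close, or fill a call up. It gives the time, the measured TCP pose, the force and the opening at its end, in the units of the state.
- bot.observe(): the state, without advancing time (a new reading comes with each control period).
- grab_frame(name): name is "scene" or "top" or "wrist"; returns the picture (480x640x3 uint8, blue, green, red); there is no depth.
- camera_info(name): a dict with "fx", "fy", "cx", "cy" (pixels), "distortion" ([k1, k2, p1, p2, k3] as OpenCV has them; the pictures are not rectified), "R" (3x3) and "t" (3): a world point X has camera coordinates R X + t; the wrist camera has in their place "mount" (4x4, takes a point from camera to tool coordinates, whose origin is the TCP and whose axes are the flange's). Camera axes: x right, y down, z forward; pixel columns grow to the right and rows downward; lengths in m; the calibration is good to about 2 mm. A picture is of the moment at which its call begins: read the wrist's pose just before it. camera_info takes no time and is no camera call.
- bot.finish_job(): hands the job in, once; it reports no verdict.
The state is a dict: "t": time; "q": joint angles; "qvel": joint speeds; "effort": joint torques, N m; "eef_pos": TCP position; "orientation": TCP orientation; "ft_force": force on the tool from outside, world axes, zero at the start; "torque": the same for the moment, N m; "width": opening from 0.0 (shut) to 1.0 (fully open).
Only numpy, scipy, OpenCV 4.12 (cv2) and the standard library are available. Lean on these libraries where they do the work, as an engineer would, in place of code of your own. Each camera call takes 0.05 s, during which the arm holds its last target.

TASK

Stand each of the four small reagent bottles in its own spill dish, flat on the floor of the dish, and let go of it: the bottles with red, blue and green caps go in the dishes with the red, blue and green mats, and the brown bottle goes in the dish with the brown mat. Keep the bottles upright all the way, and leave the beaker and the roll of tape where they are.

Things in the scene. Friction and masses are not known exactly. Their poses are not given: they have to be found in the camera images.
- bottle_red: White plastic reagent bottle with a RED screw cap. Round body 40 mm in diameter up to 71 mm high, cap 22 mm in diameter, 86 mm high in all. Origin: centre of the underside; z up along the bottle's axis. Loose, about 85 g, rigid, cap fixed.
- bottle_blue: White plastic reagent bottle with a BLUE screw cap. Round body 34 mm in diameter up to 60 mm high, cap 19 mm in diameter, 74 mm high in all. Origin: centre of the underside; z up along the bottle's axis. Loose, about 85 g, rigid, cap fixed.
- bottle_brown: Brown reagent bottle with a BLACK screw cap, in the middle of the bench (not the one with a white cap at the far right edge). Round body 36 mm in diameter up to 64 mm high, cap 20 mm in diameter, 79 mm high in all. Origin: centre of the underside; z up along the bottle's axis. Loose, about 85 g, rigid, cap fixed.
- bottle_green: White plastic reagent bottle with a GREEN screw cap. Round body 38 mm in diameter up to 60 mm high, cap 22 mm in diameter, 82 mm high in all. Origin: centre of the underside; z up along the bottle's axis. Loose, about 85 g, rigid, cap fixed.
- dish_red: Spill dish: low round white dish with a RED mat inside and a small red tab on its rim. 64 mm across outside, about 57 mm across inside, floor 3 mm above the bench, rim 12 mm high; the tab, 7 to 11 mm above the bench, reaches 45 mm from the centre. Fixed to the bench. Origin: centre of its underside, on the bench; z up, tab towards its -x.
- dish_blue: Spill dish: low round white dish with a BLUE mat inside and a small blue tab on its rim. 64 mm across outside, about 57 mm across inside, floor 3 mm above the bench, rim 12 mm high; the tab, 7 to 11 mm above the bench, reaches 45 mm from the centre. Fixed to the bench. Origin: centre of its underside, on the bench; z up, tab towards its -x.
- dish_brown: Spill dish: low round white dish with a BROWN mat inside and a small brown tab on its rim. 64 mm across outside, about 57 mm across inside, floor 3 mm above the bench, rim 12 mm high; the tab, 7 to 11 mm above the bench, reaches 45 mm from the centre. Fixed to the bench. Origin: centre of its underside, on the bench; z up, tab towards its -x.
- dish_green: Spill dish: low round white dish with a GREEN mat inside and a small green tab on its rim. 64 mm across outside, about 57 mm across inside, floor 3 mm above the bench, rim 12 mm high; the tab, 7 to 11 mm above the bench, reaches 45 mm from the centre. Fixed to the bench. Origin: centre of its underside, on the bench; z up, tab towards its -x.
- beaker: Clear empty beaker, 62 mm in diameter, 76 mm high, loose, to the right of the work; a bystander. Origin: centre of its underside.
- tape: Roll of yellow tape lying flat, 63 mm in diameter, 19 mm high, loose, to the left of the work, and in front of the furniture with a high shelf that stands at the left end of the bench (keep the arm clear of it); a bystander. Origin: centre of its underside.
Mind the look-alikes: they are no part of the job. Leave any orange or pink look-alike of the bottle_blue alone.

How it is judged:
By the outcome, as a careful person would: the job done as asked, in the order asked, and still so for the second after the job is handed in, with the robot touching nothing.
It also fails if it takes over 106 s, if anything falls off the work surface, if the arm or the gripper's body presses on something with over 40 N, if the wrist force passes 120 N, or if a joint passes its speed limit or range.

## Working session

There is one attempt and no reset: what is moved stays moved. The work goes in short steps, Python scripts to look and compute and a tool call to move; the robot and the scene stay as the last step left them, time stands still between calls to the robot, and variables do not carry over. Pictures are saved under pics/ and viewed, and the job is handed in when it is done.

Besides the shell and the picture viewer there is one more tool, called as a command line: name --argument value ..., lists and objects as JSON in quotes. send_rows: Moves the arm, as the interface text tells. Its arguments: {"type":"object","properties":{"series":{"type":"array"},"grip_force":{"type":"number"}},"required":["series"]}

```bash
ls; mkdir -p pics
python3 - <<'E'
from workcell import bot, grab_frame, camera_info
import cv2
print(bot.observe(), bot.tip_reach)
for n in ("top","scene","wrist"):
    cv2.imwrite(f"pics/{n}0.png",grab_frame(n)); print(n,camera_info(n))
E
```

```text
pics
{'t': 0.0, 'q': array([-1.31210371e+00,  2.21265837e-01,  1.52763426e+00, -2.08095274e-05,
        1.39472102e+00, -1.26142630e-01]), 'qvel': array([-1.53188433e-03,  7.83411422e-04, -8.00269768e-04,  1.28097223e-04,
        5.39739704e-05, -8.36837214e-04]), 'effort': array([-7.04462236e-04, -4.94614935e+01, -3.87372959e+01,  6.98503386e-02,
        5.73300384e-02, -1.57386849e-04]), 'eef_pos': array([ 0.23443994, -0.57871699,  0.24340039]), 'orientation': array([-3.13957773e+00, -2.34880261e-04,  3.84838673e-01]), 'ft_force': array([-0.31839963,  0.24778714,  0.30562892]), 'torque': array([ 0.00965625, -0.02042808, -0.01183723]), 'width': 0.9993224310124112} 0.022
top {'fx': 474.0034915704191, 'fy': 474.0034915704191, 'cx': 315.5809525291299, 'cy': 244.61953888491635, 'distortion': array([-0.10430713,  0.        ,  0.        ,  0.        ,  0.        ]), 'R': array([[ 0.06771903, -0.99769972, -0.00306725],
       [-0.9769453 , -0.06568583, -0.20313359],
       [ 0.20246485,  0.01675255, -0.97914623]]), 't': array([-0.01710984,  0.56236964,  0.86111677])}
scene {'fx': 505.28091
[... 222 characters left out ...]
3948],
       [-0.35787865,  0.51898606, -0.77625791],
       [ 0.44320214, -0.63730053, -0.63041248]]), 't': array([0.44894068, 0.23049664, 1.07177301])}
wrist {'fx': 364.0259115948123, 'fy': 364.0259115948123, 'cx': 323.9768348065176, 'cy': 235.6711956352026, 'distortion': array([-0.00774097,  0.        ,  0.        ,  0.        ,  0.        ]), 'mount': array([[ 1.38052468e-04, -9.59997961e-01, -2.80006957e-01,
         7.64809909e-02],
       [ 9.99999986e-01,  1.59661646e-04, -5.43643241e-05,
        -1.76312708e-04],
       [ 9.68960119e-05, -2.80006945e-01,  9.59997969e-01,
        -1.39964124e-01],
       [ 0.00000000e+00,  0.00000000e+00,  0.00000000e+00,
         1.00000000e+00]])}
```

View pics/top0.png

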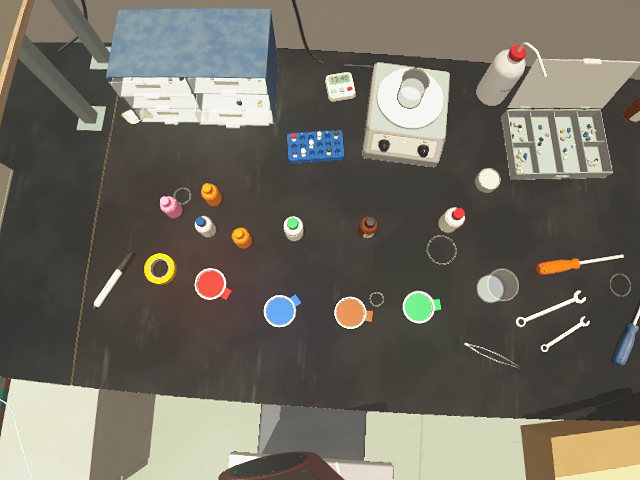

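View pics/scene0.png

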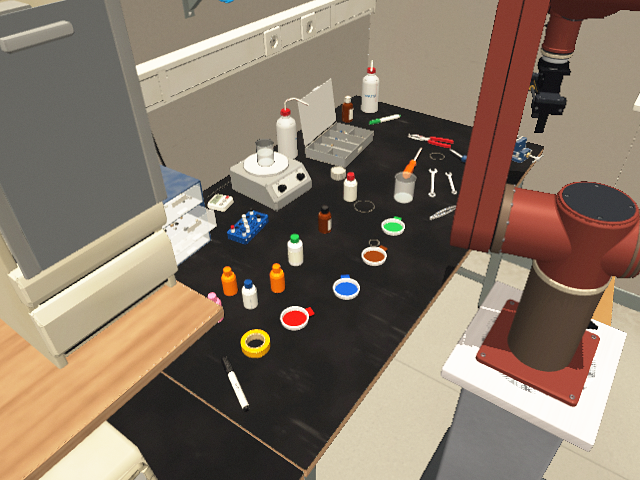

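View pics/wrist0.png

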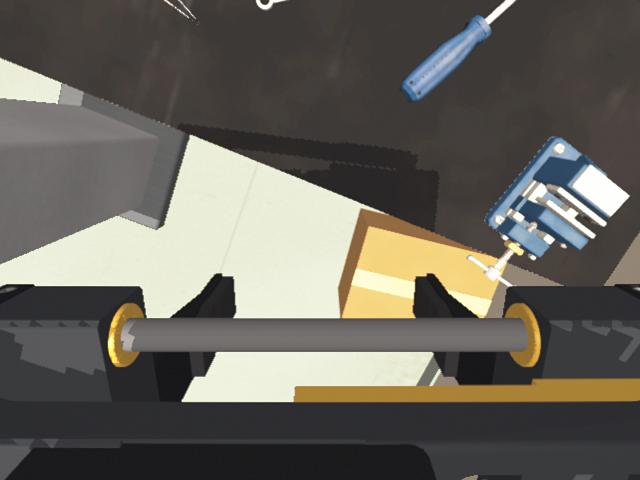

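The top view shows the red cap at (458,213), blue cap (201,220), black cap (370,221) and green cap (293,222). The mats are red (210,284), blue (280,311), brown (350,313) and green (419,307). Next I'll measure them with both cameras.

```bash
cat > h.py <<'E'
from workcell import bot, grab_frame, camera_info
import cv2, numpy as np
from scipy.spatial.transform import Rotation as Ro
def ray(name,uv,z):
    c=camera_info(name); K=np.array([[c['fx'],0,c['cx']],[0,c['fy'],c['cy']],[0,0,1]])
    if name=='wrist': raise 0
    p=cv2.undistortPoints(np.array([[uv]],float),K,np.array(c['distortion'])).ravel()
    R=np.array(c['R']);t=np.array(c['t'])
    o=-R.T@t; d=R.T@np.array([p[0],p[1],1]); return (o+d*(z-o[2])/d[2])[:2]
def proj(name,X):
    c=camera_info(name); K=np.array([[c['fx'],0,c['cx']],[0,c['fy'],c['cy']],[0,0,1]])
    R=np.array(c['R']);t=np.array(c['t'])
    return cv2.projectPoints(np.array(X,float).reshape(-1,3),cv2.Rodrigues(R)[0],t,K,np.array(c['distortion']))[0].reshape(-1,2)
E
python3 - <<'E'
import cv2
t=cv2.imread('pics/top0.png')
a=cv2.resize(t[180:340,140:300],None,fx=4,fy=4,interpolation=cv2.INTER_CUBIC)[:600]
b=cv2.resize(t[180:330,270:470],None,fx=4,fy=4,interpolation=cv2.INTER_CUBIC)
cv2.imwrite('pics/ta.png',a);cv2.imwrite('pics/tb.png',b)
s=cv2.imread('pics/scene0.png')
cv2.imwrite('pics/sa.png',cv2.resize(s[165:365,200:420],None,fx=3,fy=3,interpolation=cv2.INTER_CUBIC))
E
```

```text
(no output)
```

View pics/ta.png

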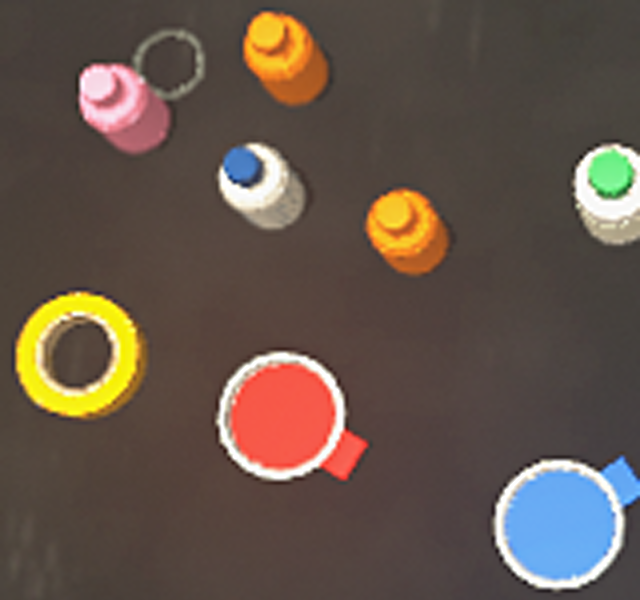

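View pics/tb.png

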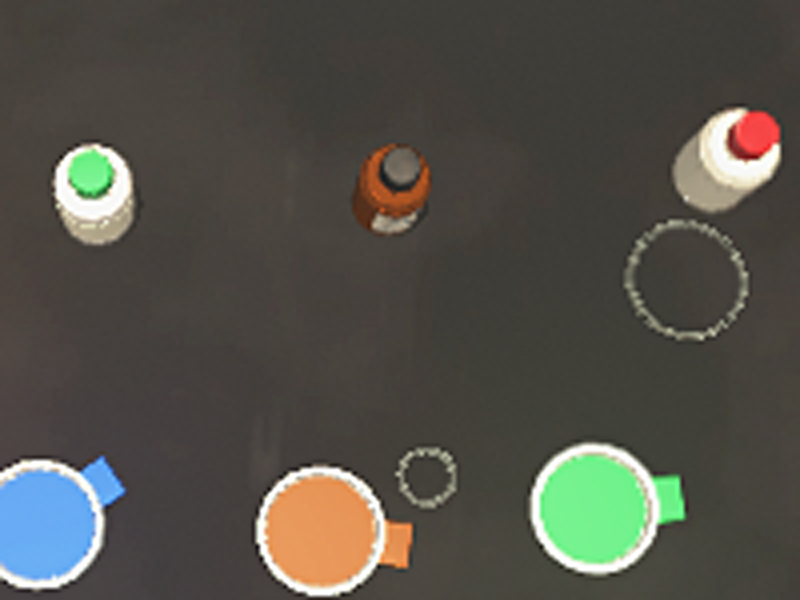

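View pics/sa.png

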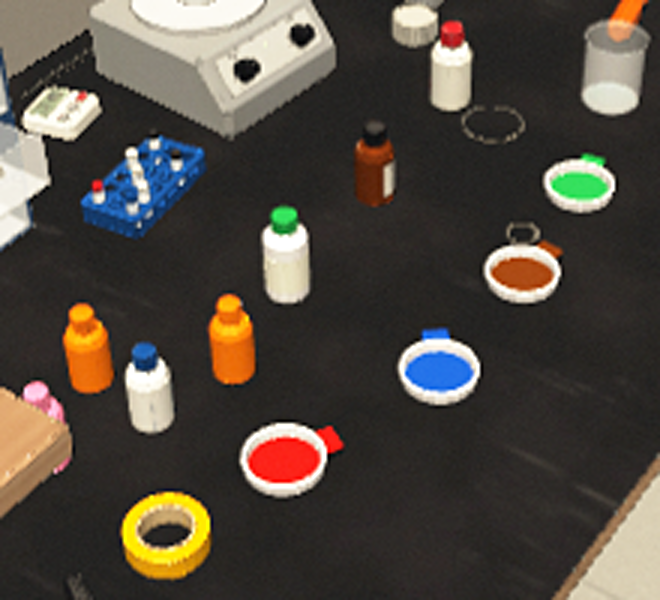

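Run:
```python
from h import *
T={'cap_blue':((200.1,221.1),.074),'cap_green':((292.6,222.6),.082),'cap_brown':((370.1,221.1),.079),'cap_red':((458.9,212.9),.086),
'orange1':((206.6,187.9),.074),'orange2':((238.9,232.9),.074),'pink':((165,201),.074),'tape':((159.7,268.5),.019)}
S={'cap_blue':(248.3,281.7),'cap_green':(294.7,236.3),'cap_brown':(325.3,207.7),'cap_red':(350.7,175),'orange2':(276.3,266)}
for k,(uv,z) in T.items(): print(k,ray('top',uv,z).round(4), ray('scene',S[k],z).round(4) if k in S else '')
# mats
def mat(img,lo,hi,cen,r=25):
    h=cv2.cvtColor(img,cv2.COLOR_BGR2HSV); m=cv2.inRange(h,lo,hi)
    n,l,st,c=cv2.connectedComponentsWithStats(m)
    mm=np.zeros_like(m); cv2.circle(mm,cen,r,255,-1); m&=mm
    m=cv2.morphologyEx(m,cv2.MORPH_OPEN,cv2.getStructuringElement(cv2.MORPH_ELLIPSE,(13,13)) if img is t else np.ones((5,9),np.uint8))
    k=max(cv2.findContours(m,cv2.RETR_EXTERNAL,cv2.CHAIN_APPROX_NONE)[0],key=cv2.contourArea)
    return cv2.fitEllipse(k)
t=cv2.imread('pics/top0.png');s=cv2.imread('pics/scene0.png')
for n,lo,hi,a,b in [('red',(0,120,120),(8,255,255),(210,284),(294,318)),('blue',(95,90,120),(125,255,255),(280,311),(346,288)),('brown',(5,80,60),(20,255,255),(350,312),(374,256)),('green',(45,80,120),(75,255,255),(418,307),(393,227))]:
    e=mat(t,lo,hi,a);f=mat(s,lo,hi,b,20)
    print(n,np.round(e[0],1),np.round(e[1],1),ray('top',e[0],.0035).round(4),np.round(f[0],1),np.round(f[1],1),ray('scene',f[0],.0035).round(4))
```

```text
cap_blue [0.5903 0.2469] [0.5875 0.2464]
cap_green [0.597 0.067] [0.595 0.066]
cap_brown [ 0.6107 -0.0806] [ 0.6048 -0.0798]
cap_red [ 0.637  -0.2503] [ 0.6318 -0.2468]
orange1 [0.6582 0.2422] 
orange2 [0.5719 0.169 ] [0.5692 0.17  ]
pink [0.6264 0.3218] 
tape [0.4997 0.3334] 
red [210.3 283.7] [24.1 26.1] [0.4782 0.23  ] [294. 318.] [14.4 22.8] [0.4789 0.2251]
blue [279.5 311. ] [26.  26.4] [0.4332 0.0848] [346.  288.5] [11.6 21.4] [0.4341 0.0793]
brown [349.7 312.4] [26.2 27. ] [ 0.4399 -0.0558] [373.7 255.6] [ 9.6 19.8] [ 0.4408 -0.0626]
green [417.6 306.9] [25.1 26.1] [ 0.4596 -0.1918] [392.7 226.6] [ 7.6 16.8] [ 0.4606 -0.1991]
```

Run:
```python
from h import *
for z in (.2,.3,.4,.5,.6,.7): print(z,[ray('top',p,z).round(3) for p in ((0,95),(48,0),(80,130))],[ray('scene',p,z).round(3) for p in ((222,312),(60,445),(156,205))])
s=cv2.imread('pics/top0.png'); cv2.imwrite('pics/c.png',cv2.resize(s[0:150,0:200],None,fx=4,fy=4))
for n in('top','scene'):
  c=camera_info(n);print(n,-np.array(c['R']).T@np.array(c['t']))
```

```text
0.2 [array([0.78, 0.63]), array([0.993, 0.583]), array([0.713, 0.452])] [array([0.476, 0.423]), array([0.486, 0.734]), array([0.829, 0.269])]
0.3 [array([0.726, 0.548]), array([0.911, 0.507]), array([0.669, 0.393])] [array([0.4  , 0.483]), array([0.408, 0.747]), array([0.699, 0.353])]
0.4 [array([0.673, 0.465]), array([0.83, 0.43]), array([0.624, 0.334])] [array([0.323, 0.544]), array([0.33, 0.76]), array([0.569, 0.437])]
0.5 [array([0.62 , 0.383]), array([0.749, 0.354]), array([0.58 , 0.275])] [array([0.247, 0.604]), array([0.253, 0.773]), array([0.439, 0.521])]
0.6 [array([0.567, 0.3  ]), array([0.667, 0.278]), array([0.535, 0.216])] [array([0.171, 0.665]), array([0.175, 0.786]), array([0.309, 0.605])]
0.7 [array([0.513, 0.218]), array([0.586, 0.202]), array([0.491, 0.157])] [array([0.095, 0.725]), array([0.097, 0.799]), array([0.179, 0.689])]
top [0.37621716 0.00544333 0.95734292]
scene [-0.02354471  0.81915617  0.85545463]
```

View pics/c.png

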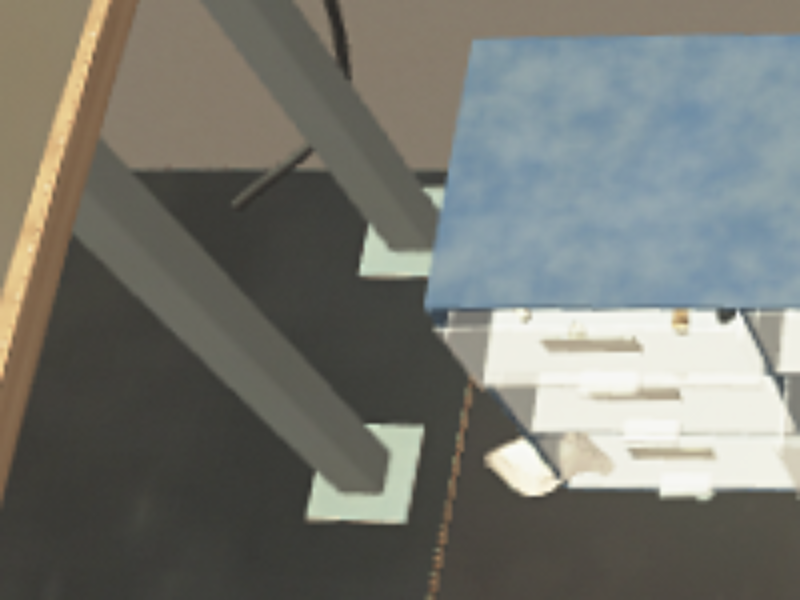

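```bash
cat >> h.py <<'E'
def go(p,yaw=0.):
    s=bot.observe(); R=Ro.from_euler('xyz',s['orientation'])
    d=R.inv().apply(np.array(p)-s['eef_pos']); G=Ro.from_euler('xyz',[np.pi,0,yaw])
    print('t',round(s['t'],2),'pos',s['eef_pos'].round(4),'rpy',s['orientation'].round(4),'w',round(s['width'],3),'| shift',d.round(4),'turn',(R.inv()*G).as_rotvec().round(4))
def wpix(uv,z,s=None):
    s=s or bot.observe(); c=camera_info('wrist'); K=np.array([[c['fx'],0,c['cx']],[0,c['fy'],c['cy']],[0,0,1]])
    p=cv2.undistortPoints(np.array([[uv]],float),K,np.array(c['distortion'])).ravel()
    M=np.array(c['mount']); R=Ro.from_euler('xyz',s['orientation']).as_matrix()
    o=R@M[:3,3]+s['eef_pos']; d=R@M[:3,:3]@np.array([p[0],p[1],1]); return (o+d*(z-o[2])/d[2])[:2]
def wlook(f):
    s=bot.observe(); im=grab_frame('wrist'); cv2.imwrite(f,im); 
    import pickle; pickle.dump(s,open(f+'.pkl','wb')); return im,s
E
python3 -c "
from h import *
go((.635,-.25,.24))"
```

```text
t 0.15 pos [ 0.2345 -0.5789  0.2437] rpy [-3.1401e+00 -2.0000e-04  3.8480e-01] w 0.996 | shift [ 0.4947 -0.1545  0.004 ] turn [-1.500e-03  1.000e-04  3.848e-01]
```

send_rows --series '[[[0.03, -0.01, 0], [0, 0, 0.05], -0.4], [[0.09, -0.028, 0], [0, 0, 0.1], -0.4], [[0.15, -0.046, 0], [0, 0, 0.15], -0.4], [[0.21, -0.065, 0], [0, 0, 0.2], -0.4], [[0.27, -0.083, 0], [0, 0, 0.25], -0.4], [[0.33, -0.102, 0.002], [0, 0, 0.3], -0.4], [[0.39, -0.121, 0.003], [0, 0, 0.35], -0.4], [[0.44, -0.138, 0.004], [0, 0, 0.384], -0.4]]'

```text
t: 1.15
eef_pos: [0.5921, -0.2843, 0.2401]
orientation: [-3.141, 0.0, 0.0]
ft_force: [-0.7, 0.1, 0.0]
width: 0.695
```

```bash
python3 -c "
from h import *
go((.62,-.25,.24))"
```

```text
t 1.15 pos [ 0.5921 -0.2843  0.2401] rpy [-3.1414e+00  3.0000e-04  2.0000e-04] w 0.695 | shift [ 0.028  -0.0343  0.0001] turn [-0.0002  0.0003  0.0002]
```

send_rows --series '[[[0.025, -0.02, 0.005], [0, 0, 0], -0.4], [[0.043, -0.034, 0.015], [0, 0, 0], -0.4], [[0.043, -0.034, 0.02], [0, 0, 0], -0.4], [[0.043, -0.034, 0.02], [0, 0, 0], -0.4], [[0.043, -0.034, 0.02], [0, 0, 0], -0.4], [[0.043, -0.034, 0.02], [0, 0, 0], -0.4], [[0.043, -0.034, 0.02], [0, 0, 0], -0.4], [[0.043, -0.034, 0.02], [0, 0, 0], -0.4]]'

```text
t: 2.15
eef_pos: [0.6335, -0.2524, 0.2208]
orientation: [3.141, -0.0, 0.001]
ft_force: [0.7, -0.2, -1.2]
width: 0.705
```

```bash
python3 -c "
from h import *
im,s=wlook('pics/w1.png'); go((.635,-.25,.22))"
```

```text
t 2.2 pos [ 0.6335 -0.2523  0.2207] rpy [ 3.1415e+00 -2.0000e-04  6.0000e-04] w 0.7 | shift [ 0.0015 -0.0023  0.0007] turn [ 0.     -0.0002  0.0006]
```

View pics/w1.png

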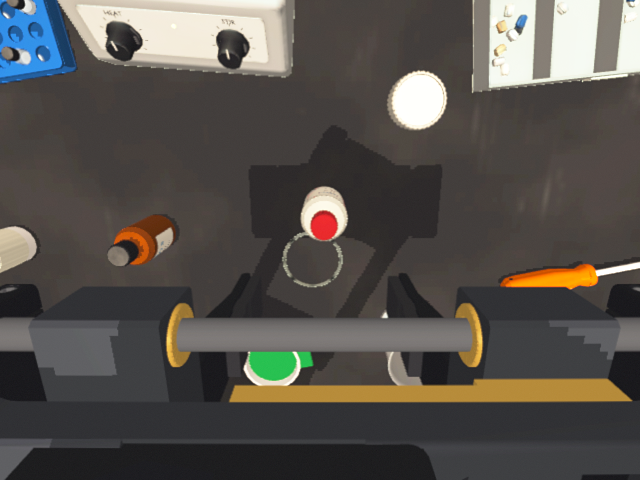

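The wrist view shows the red cap at (324,226) and the brown bottle's black cap at about (121,254).

```bash
python3 -c "
from h import *
import pickle
s=pickle.load(open('pics/w1.png.pkl','rb'))
im=cv2.imread('pics/w1.png');h=cv2.cvtColor(im,cv2.COLOR_BGR2HSV)
m=cv2.inRange(h,(0,150,100),(8,255,255))|cv2.inRange(h,(172,150,100),(180,255,255))
m[:190]=0;m[260:]=0;m[:,:300]=0;m[:,350:]=0
y,x=np.nonzero(m);print(x.min(),x.max(),y.min(),y.max(),x.mean(),y.mean())
print(wpix((x.mean(),y.mean()),.086,s),wpix((x.mean(),y.mean()),.080,s),'brown',wpix((121,254),.079,s))"
```

```text
311 336 211 239 323.59504132231405 225.1487603305785
[ 0.63840547 -0.25209486] [ 0.63684367 -0.2520893 ] brown [ 0.6120487  -0.08590313]
```

send_rows --series '[[[0.003, -0.001, 0.03], [0, 0, 0], -0.4], [[0.003, -0.001, 0.07], [0, 0, 0], -0.4], [[0.003, -0.001, 0.11], [0, 0, 0], -0.4], [[0.003, -0.001, 0.145], [0, 0, 0], -0.4], [[0.003, -0.001, 0.165], [0, 0, 0], -0.4], [[0.003, -0.001, 0.175], [0, 0, 0], -0.4], [[0.003, -0.001, 0.175], [0, 0, 0], -0.4], [[0.003, -0.001, 0.175], [0, 0, 0], -0.1]]' --grip_force 15

```text
t: 3.2
eef_pos: [0.6377, -0.2518, 0.0473]
orientation: [3.14, -0.002, 0.001]
ft_force: [0.8, 0.4, -0.3]
width: 0.647
```

send_rows --series '[[[0, 0, 0], [0, 0, 0], 0.2], [[0, 0, 0], [0, 0, 0], 0.5], [[0, 0, 0], [0, 0, 0], 0.8], [[0, 0, 0], [0, 0, 0], 0.8], [[0, 0, 0], [0, 0, 0], 0.8], [[0, 0, -0.01], [0, 0, 0], 0.8], [[0, 0, -0.03], [0, 0, 0], 0.8], [[0, 0, -0.06], [0, 0, 0], 0.8]]' --grip_force 15

```text
t: 4.2
eef_pos: [0.6358, -0.2507, 0.1058]
orientation: [-3.14, 0.002, 0.001]
ft_force: [0.8, -0.0, -1.3]
width: 0.458
```

```bash
python3 -c "
from h import *
im,s=wlook('pics/w2.png'); go((.478,.23,.2))"
```

```text
t 4.25 pos [ 0.6388 -0.2522  0.112 ] rpy [ 3.1387e+00 -5.5000e-03  9.0000e-04] w 0.454 | shift [-0.1599 -0.4821 -0.0903] turn [ 0.0029 -0.0055  0.0009]
```

View pics/w2.png

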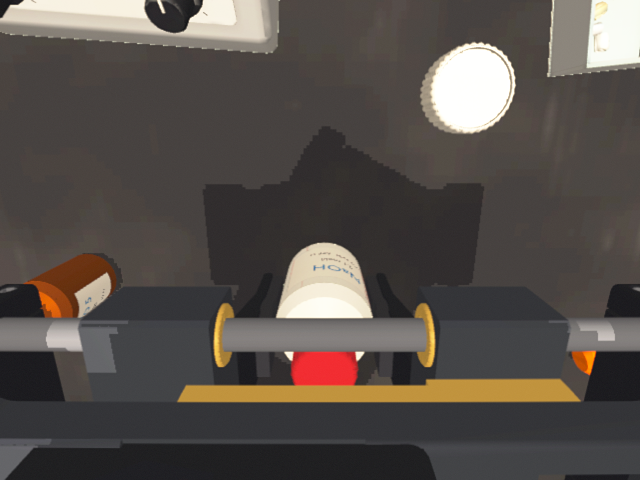

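send_rows --series '[[[-0.002, -0.006, -0.03], [0, 0, 0], 0.8], [[-0.009, -0.026, -0.06], [0, 0, 0], 0.8], [[-0.022, -0.066, -0.08], [0, 0, 0], 0.8], [[-0.039, -0.116, -0.09], [0, 0, 0], 0.8], [[-0.056, -0.168, -0.092], [0, 0, 0], 0.8], [[-0.073, -0.22, -0.092], [0, 0, 0], 0.8], [[-0.09, -0.272, -0.092], [0, 0, 0], 0.8], [[-0.107, -0.324, -0.092], [0, 0, 0], 0.8]]'

```text
t: 5.25
eef_pos: [0.5288, 0.0743, 0.1983]
orientation: [-3.141, -0.002, 0.001]
ft_force: [0.7, 1.0, -1.3]
width: 0.455
```

```bash
python3 -c "
from h import *
go((.478,.23,.2))"
```

```text
t 5.25 pos [0.5288 0.0743 0.1983] rpy [-3.1415e+00 -1.6000e-03  6.0000e-04] w 0.455 | shift [-0.0507 -0.1557 -0.0017] turn [-0.0001 -0.0016  0.0006]
```

send_rows --series '[[[-0.022, -0.052, 0], [0, 0, 0], 0.8], [[-0.05, -0.09, 0], [0, 0, 0], 0.8], [[-0.08, -0.12, 0], [0, 0, 0], 0.8], [[-0.105, -0.14, 0], [0, 0, 0], 0.8], [[-0.122, -0.152, 0], [0, 0, 0], 0.8], [[-0.128, -0.155, 0], [0, 0, 0], 0.8], [[-0.128, -0.155, 0], [0, 0, 0], 0.8], [[-0.128, -0.155, 0], [0, 0, 0], 0.8]]'

```text
t: 6.25
eef_pos: [0.402, 0.2271, 0.1977]
orientation: [3.141, -0.001, -0.0]
ft_force: [0.1, 0.7, -2.0]
width: 0.451
```

```bash
python3 -c "
from h import *
im,s=wlook('pics/w3.png'); go((.478,.23,.2))"
```

```text
t 6.3 pos [0.402  0.2271 0.1976] rpy [ 3.1415e+00 -3.0000e-04 -4.0000e-04] w 0.456 | shift [ 0.076  -0.003  -0.0024] turn [ 0.0001 -0.0003 -0.0004]
```

View pics/w3.png

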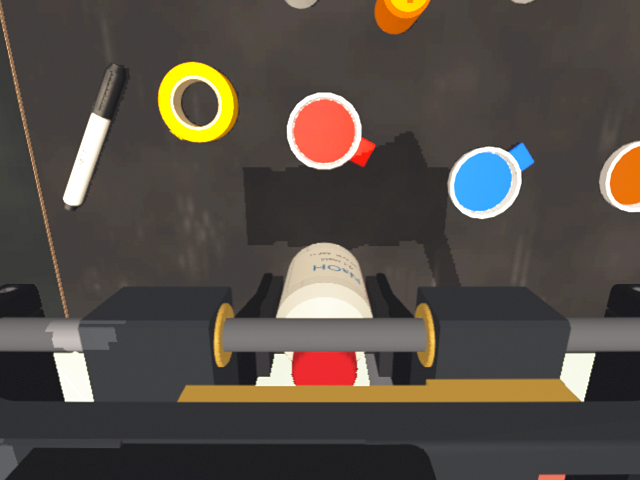

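The wrist view has the red dish's rim centred at about (324.5,131) and the blue dish's at (485,182). The bottle hangs straight in the jaws.

```bash
cat >> h.py <<'E'
def ell(im,cen,r,lo,hi,op=11):
    h=cv2.cvtColor(im,cv2.COLOR_BGR2HSV); m=cv2.inRange(h,lo,hi)
    if lo[0]==0: m|=cv2.inRange(h,(172,)+tuple(lo[1:]),(180,255,255))
    mm=np.zeros_like(m); cv2.circle(mm,cen,r,255,-1); m&=mm
    m=cv2.morphologyEx(m,cv2.MORPH_OPEN,cv2.getStructuringElement(cv2.MORPH_ELLIPSE,(op,op)))
    k=max(cv2.findContours(m,cv2.RETR_EXTERNAL,cv2.CHAIN_APPROX_NONE)[0],key=cv2.contourArea); return cv2.fitEllipse(k)
E
python3 -c "
from h import *
import pickle
s=pickle.load(open('pics/w3.png.pkl','rb'))
im=cv2.imread('pics/w3.png')
for n,c,lo,hi in(('red',(324,131),(0,120,120),(8,255,255)),('blue',(485,182),(95,90,120),(125,255,255))):
  e=ell(im,c,45,lo,hi,25);print(n,e,wpix(e[0],.0035,s),wpix(c,.012,s))
  c2=ray('top',{'red':(210.1,283.6),'blue':(279.6,310.9)}[n],.012);print('top rim',c2)"
```

```text
red ((323.899658203125, 131.0059356689453), (59.89502716064453, 62.11233901977539), 3.1030805110931396) [0.47733367 0.22718853] [0.47736524 0.22709973]
top rim [0.47736026 0.22833827]
blue ((482.3421630859375, 181.4184112548828), (52.699684143066406, 61.3707160949707), 41.72590637207031) [0.43295119 0.08176967] [0.43358928 0.08301771]
top rim [0.43284027 0.08378026]
```

send_rows --series '[[[0.02, 0, 0], [0, 0, 0], 0.8], [[0.05, 0, 0.005], [0, 0, 0], 0.8], [[0.07, 0, 0.03], [0, 0, 0], 0.8], [[0.0755, 0, 0.065], [0, 0, 0], 0.8], [[0.0755, 0, 0.1], [0, 0, 0], 0.8], [[0.0755, 0, 0.125], [0, 0, 0], 0.8], [[0.0755, 0, 0.136], [0, 0, 0], 0.8], [[0.0755, 0, 0.14], [0, 0, 0], 0.8]]'

```text
t: 7.3
eef_pos: [0.477, 0.2274, 0.0572]
orientation: [3.141, 0.001, 0.0]
ft_force: [0.7, 0.4, -0.9]
width: 0.458
```

```bash
python3 -c "
from h import *
im=grab_frame('scene'); cv2.imwrite('pics/s4.png',cv2.resize(im[200:380,180:420],None,fx=3,fy=3)); go((.4775,.2273,.05)); print(bot.observe()['ft_force'])"
```

```text
t 7.35 pos [0.4771 0.2275 0.0574] rpy [ 3.1416e+00 -1.0000e-04  4.0000e-04] w 0.456 | shift [0.0004 0.0002 0.0074] turn [ 0.     -0.0001  0.0004]
[-0.2291018  -0.08384487 -1.33106044]
```

View pics/s4.png

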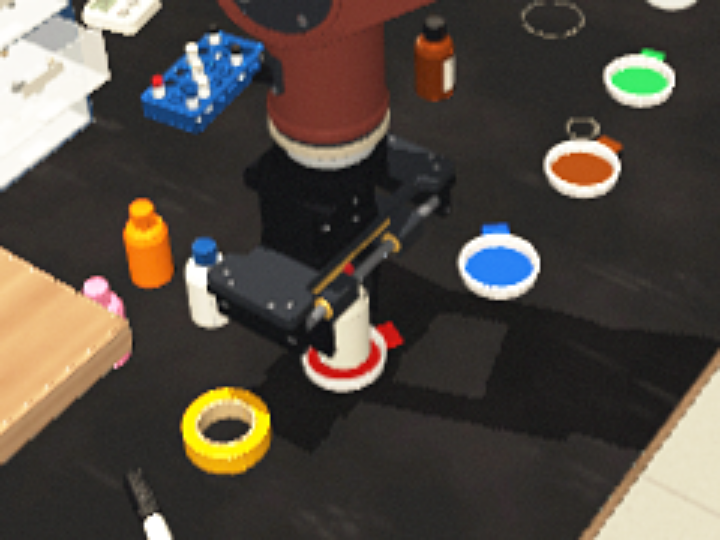

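send_rows --series '[[[0, 0, 0.002], [0, 0, 0], 0.8], [[0, 0, 0.004], [0, 0, 0], 0.8], [[0, 0, 0.006], [0, 0, 0], 0.8], [[0, 0, 0.007], [0, 0, 0], 0.8], [[0, 0, 0.008], [0, 0, 0], 0.8], [[0, 0, 0.0085], [0, 0, 0], 0.8], [[0, 0, 0.0085], [0, 0, 0], 0.8], [[0, 0, 0.0085], [0, 0, 0], 0.8]]'

```text
t: 8.35
eef_pos: [0.4768, 0.2277, 0.0495]
orientation: [-3.142, -0.0, 0.001]
ft_force: [-3.8, -1.3, 5.7]
width: 0.457
```

```bash
python3 -c "
from h import *
go((.4775,.2273,.05)); print(bot.observe()['ft_force'])"
```

```text
t 8.35 pos [0.4768 0.2277 0.0495] rpy [-3.1416e+00 -1.0000e-04  9.0000e-04] w 0.457 | shift [ 0.0007  0.0004 -0.0005] turn [-0.     -0.0001  0.0009]
[-3.81853145 -1.2744005   5.72331621]
```

send_rows --series '[[[0, 0, 0], [0, 0, 0], 0.1], [[0, 0, 0], [0, 0, 0], -0.2], [[0, 0, 0], [0, 0, 0], -0.4], [[0, 0, 0], [0, 0, 0], -0.4], [[0, 0, -0.03], [0, 0, 0], -0.4], [[0, 0, -0.08], [0, 0, 0], -0.4], [[0, 0, -0.13], [0, 0, 0], -0.4], [[0.04, 0.0, -0.17], [0, 0, 0], -0.4]]'

```text
t: 9.35
eef_pos: [0.5157, 0.2282, 0.2211]
orientation: [-3.141, -0.0, 0.002]
ft_force: [-0.1, -0.1, -0.6]
width: 0.699
```

send_rows --series '[[[0.04, -0.015, 0], [0, 0, 0], -0.4], [[0.065, -0.02, 0], [0, 0, 0], -0.4], [[0.072, -0.02, 0], [0, 0, 0], -0.4], [[0.072, -0.02, 0], [0, 0, 0], -0.4], [[0.072, -0.02, 0], [0, 0, 0], -0.4], [[0.072, -0.02, 0], [0, 0, 0], -0.4], [[0.072, -0.02, 0], [0, 0, 0], -0.4], [[0.072, -0.02, 0], [0, 0, 0], -0.4]]'

```text
t: 10.35
eef_pos: [0.5886, 0.2478, 0.2192]
orientation: [-3.142, -0.0, 0.001]
ft_force: [0.1, 0.1, -0.2]
width: 0.7
```

```bash
python3 -c "
from h import *
im,s=wlook('pics/w5.png'); go((.59,.247,.2))"
```

```text
t 10.4 pos [0.5886 0.2478 0.2192] rpy [-3.1415e+00 -2.0000e-04  8.0000e-04] w 0.698 | shift [0.0014 0.0008 0.0192] turn [-0.0001 -0.0002  0.0008]
```

View pics/w5.png

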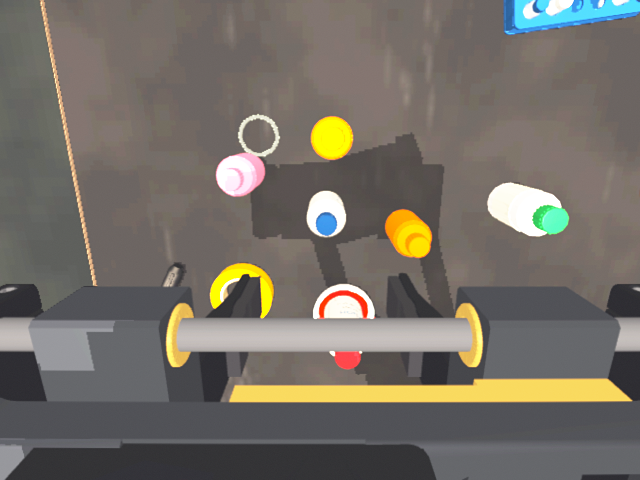

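The red bottle stands in its dish near (344,320). The blue cap is at (326,223), with the orange and pink bottles well clear of the jaws. The green cap is at (551,219).

```bash
python3 -c "
from h import *
import pickle
s=pickle.load(open('pics/w5.png.pkl','rb'))
im=cv2.imread('pics/w5.png')
e=ell(im,(326,223),20,(95,100,60),(125,255,255),5);print(e,wpix(e[0],.074,s),wpix(e[0],.07,s))
print(wpix((551,219),.082,s),'orange2',wpix((418,244),.074,s))
go((.59,.246,.043))"
```

```text
((325.8663635253906, 223.38157653808594), (19.96559715270996, 21.982189178466797), 175.3148193359375) [0.59218191 0.24633425] [0.59116102 0.24631283]
[0.59799769 0.0696519 ] orange2 [0.57479028 0.1705592 ]
t 10.4 pos [0.5886 0.2478 0.2192] rpy [-3.1415e+00 -2.0000e-04  8.0000e-04] w 0.698 | shift [0.0013 0.0018 0.1762] turn [-0.0001 -0.0002  0.0008]
```

send_rows --series '[[[0.0025, 0.001, 0.03], [0, 0, 0], -0.4], [[0.0025, 0.001, 0.07], [0, 0, 0], -0.4], [[0.0025, 0.001, 0.11], [0, 0, 0], -0.4], [[0.0025, 0.001, 0.145], [0, 0, 0], -0.4], [[0.0025, 0.001, 0.166], [0, 0, 0], -0.4], [[0.0025, 0.001, 0.177], [0, 0, 0], -0.4], [[0.0025, 0.001, 0.177], [0, 0, 0], -0.4], [[0.0025, 0.001, 0.177], [0, 0, 0], -0.1]]'

```text
t: 11.4
eef_pos: [0.5924, 0.2471, 0.0437]
orientation: [-3.141, -0.002, 0.001]
ft_force: [-0.0, 0.9, 0.3]
width: 0.65
```

send_rows --series '[[[0, 0, 0], [0, 0, 0], 0.2], [[0, 0, 0], [0, 0, 0], 0.5], [[0, 0, 0], [0, 0, 0], 0.9], [[0, 0, 0], [0, 0, 0], 0.9], [[0, 0, 0], [0, 0, 0], 0.9], [[0, 0, 0], [0, 0, 0], 0.9], [[0, 0, 0], [0, 0, 0], 0.9], [[0, 0, -0.005], [0, 0, 0], 0.9]]'

```text
t: 12.4
eef_pos: [0.5905, 0.2466, 0.0463]
orientation: [3.141, 0.002, 0.001]
ft_force: [0.1, -0.3, -1.7]
width: 0.387
```

```bash
python3 -c "
from h import *
go((.59,.246,.2))"
```

```text
t 12.4 pos [0.5905 0.2466 0.0463] rpy [3.1412e+00 1.5000e-03 8.0000e-04] w 0.387 | shift [-0.0007  0.0007 -0.1537] turn [0.0003 0.0015 0.0008]
```

send_rows --series '[[[0, 0, -0.03], [0, 0, 0], 0.9], [[0, 0, -0.075], [0, 0, 0], 0.9], [[0, 0, -0.12], [0, 0, 0], 0.9], [[-0.01, 0.01, -0.15], [0, 0, 0], 0.9], [[-0.035, 0.036, -0.162], [0, 0, 0], 0.9], [[-0.07, 0.073, -0.165], [0, 0, 0], 0.9], [[-0.105, 0.11, -0.165], [0, 0, 0], 0.9], [[-0.135, 0.141, -0.165], [0, 0, 0], 0.9]]'

```text
t: 13.4
eef_pos: [0.4546, 0.1046, 0.2115]
orientation: [3.141, 0.001, 0.001]
ft_force: [0.6, -0.2, 0.0]
width: 0.386
```

send_rows --series '[[[-0.018, 0.018, 0], [0, 0, 0], 0.9], [[-0.022, 0.023, 0.02], [0, 0, 0], 0.9], [[-0.022, 0.023, 0.06], [0, 0, 0], 0.9], [[-0.022, 0.023, 0.1], [0, 0, 0], 0.9], [[-0.022, 0.023, 0.13], [0, 0, 0], 0.9], [[-0.022, 0.023, 0.145], [0, 0, 0], 0.9], [[-0.022, 0.023, 0.15], [0, 0, 0], 0.9], [[-0.022, 0.023, 0.15], [0, 0, 0], 0.9]]'

```text
t: 14.4
eef_pos: [0.4349, 0.0827, 0.0626]
orientation: [-3.142, -0.001, 0.001]
ft_force: [-1.0, 0.4, -0.2]
width: 0.382
```

```bash
python3 -c "
from h import *
im=grab_frame('scene'); cv2.imwrite('pics/s6.png',cv2.resize(im[180:360,220:460],None,fx=3,fy=3));im=grab_frame('top'); cv2.imwrite('pics/t6.png',cv2.resize(im[150:350,150:480],None,fx=2,fy=2)); go((.4332,.083,.047)); print(bot.observe()['ft_force'])"
```

```text
t 14.5 pos [0.4354 0.0827 0.0632] rpy [-3.1416e+00 -2.2000e-03  9.0000e-04] w 0.391 | shift [-0.0022 -0.0003  0.0162] turn [-0.     -0.0022  0.0009]
[-0.03909912 -0.11301928 -0.34456755]
```

View pics/s6.png

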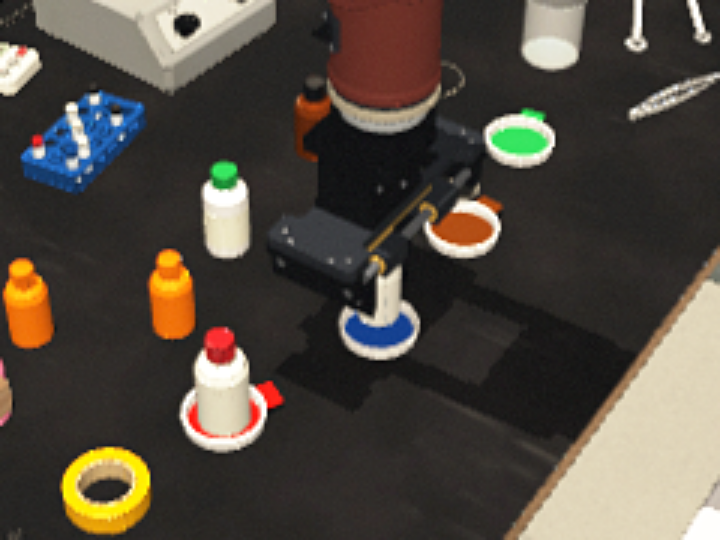

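send_rows --series '[[[-0.002, 0, 0.005], [0, 0, 0], 0.9], [[-0.002, 0, 0.009], [0, 0, 0], 0.9], [[-0.002, 0, 0.012], [0, 0, 0], 0.9], [[-0.002, 0, 0.014], [0, 0, 0], 0.9], [[-0.002, 0, 0.016], [0, 0, 0], 0.9], [[-0.002, 0, 0.0175], [0, 0, 0], 0.9], [[-0.002, 0, 0.0185], [0, 0, 0], 0.9], [[-0.002, 0, 0.0185], [0, 0, 0], 0.9]]'

```text
t: 15.5
eef_pos: [0.433, 0.0827, 0.0453]
orientation: [3.141, -0.0, 0.001]
ft_force: [-6.3, 0.3, 16.7]
width: 0.386
```

send_rows --series '[[[0, 0, -0.0015], [0, 0, 0], 0.9], [[0, 0, -0.002], [0, 0, 0], 0.2], [[0, 0, -0.002], [0, 0, 0], -0.1], [[0, 0, -0.002], [0, 0, 0], -0.4], [[0, 0, -0.002], [0, 0, 0], -0.4], [[0, 0, -0.04], [0, 0, 0], -0.4], [[0, 0, -0.09], [0, 0, 0], -0.4], [[0, 0.0, -0.14], [0, 0, 0], -0.4]]'

```text
t: 16.5
eef_pos: [0.4319, 0.0827, 0.1848]
orientation: [-3.142, 0.001, 0.001]
ft_force: [0.4, 0.7, -0.0]
width: 0.698
```

send_rows --series '[[[0.03, 0.003, -0.03], [0, 0, 0], -0.4], [[0.08, 0.008, -0.035], [0, 0, 0], -0.4], [[0.13, 0.013, -0.035], [0, 0, 0], -0.4], [[0.16, 0.015, -0.035], [0, 0, 0], -0.4], [[0.164, 0.015, -0.035], [0, 0, 0], -0.4], [[0.164, 0.015, -0.035], [0, 0, 0], -0.4], [[0.164, 0.015, -0.035], [0, 0, 0], -0.4], [[0.164, 0.015, -0.035], [0, 0, 0], -0.4]]'

```text
t: 17.5
eef_pos: [0.5957, 0.068, 0.2189]
orientation: [3.142, -0.0, 0.001]
ft_force: [0.0, -0.7, -0.7]
width: 0.703
```

```bash
python3 -c "
from h import *
im,s=wlook('pics/w7.png'); go((.59,.068,.2))"
```

```text
t 17.55 pos [0.5958 0.068  0.2189] rpy [-3.1416e+00 -4.0000e-04  1.1000e-03] w 0.7 | shift [-0.0059 -0.      0.0189] turn [-0.     -0.0004  0.0011]
```

View pics/w7.png

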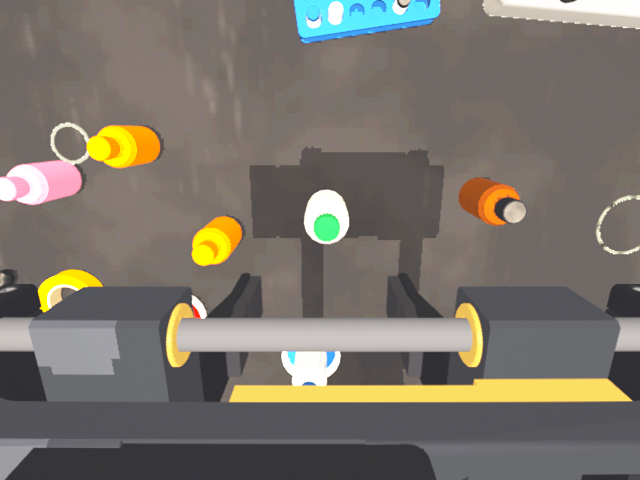

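The blue bottle stands in its dish at about (310,365). The green cap is at (326,227) and the black cap at (512,210).

```bash
python3 -c "
from h import *
import pickle
s=pickle.load(open('pics/w7.png.pkl','rb'))
im=cv2.imread('pics/w7.png')
e=ell(im,(326,227),20,(45,100,60),(85,255,255),5);print(e,wpix(e[0],.082,s),wpix(e[0],.077,s))
print(wpix((512,210),.079,s))"
```

```text
((326.3349914550781, 226.97105407714844), (25.128482818603516, 26.557559967041016), 176.3795166015625) [0.59853361 0.06616353] [0.59720527 0.06612932]
[ 0.61174285 -0.07980294]
```

send_rows --series '[[[0.0015, 0.0015, 0.03], [0, 0, 0], -0.4], [[0.0015, 0.0015, 0.07], [0, 0, 0], -0.4], [[0.0015, 0.0015, 0.11], [0, 0, 0], -0.4], [[0.0015, 0.0015, 0.145], [0, 0, 0], -0.4], [[0.0015, 0.0015, 0.166], [0, 0, 0], -0.4], [[0.0015, 0.0015, 0.177], [0, 0, 0], -0.4], [[0.0015, 0.0015, 0.177], [0, 0, 0], -0.4], [[0.0015, 0.0015, 0.177], [0, 0, 0], -0.1]]'

```text
t: 18.55
eef_pos: [0.5991, 0.0663, 0.0431]
orientation: [3.142, -0.003, 0.001]
ft_force: [0.6, -0.1, 0.2]
width: 0.65
```

send_rows --series '[[[0, 0, 0], [0, 0, 0], 0.2], [[0, 0, 0], [0, 0, 0], 0.5], [[0, 0, 0], [0, 0, 0], 0.9], [[0, 0, 0], [0, 0, 0], 0.9], [[0, 0, 0], [0, 0, 0], 0.9], [[0, 0, 0], [0, 0, 0], 0.9], [[0, 0, 0], [0, 0, 0], 0.9], [[0, 0, -0.005], [0, 0, 0], 0.9]]'

```text
t: 19.55
eef_pos: [0.5972, 0.0663, 0.046]
orientation: [-3.142, 0.001, 0.001]
ft_force: [0.4, -0.4, -1.3]
width: 0.435
```

```bash
python3 -c "
from h import *
go((.4596,-.1925,.21))"
```

```text
t 19.55 pos [0.5972 0.0663 0.046 ] rpy [-3.1415e+00  1.5000e-03  7.0000e-04] w 0.435 | shift [-0.138   0.2587 -0.1639] turn [-0.0001  0.0015  0.0007]
```

send_rows --series '[[[0, 0, -0.03], [0, 0, 0], 0.9], [[0, 0, -0.075], [0, 0, 0], 0.9], [[0, 0, -0.12], [0, 0, 0], 0.9], [[-0.01, 0.012, -0.15], [0, 0, 0], 0.9], [[-0.035, 0.042, -0.16], [0, 0, 0], 0.9], [[-0.07, 0.084, -0.16], [0, 0, 0], 0.9], [[-0.105, 0.126, -0.16], [0, 0, 0], 0.9], [[-0.14, 0.168, -0.16], [0, 0, 0], 0.9]]'

```text
t: 20.55
eef_pos: [0.4564, -0.1027, 0.2062]
orientation: [-3.142, 0.0, 0.001]
ft_force: [-0.1, -0.7, -1.1]
width: 0.43
```

send_rows --series '[[[-0.033, 0.04, 0], [0, 0, 0], 0.9], [[-0.055, 0.067, 0], [0, 0, 0], 0.9], [[-0.068, 0.082, 0], [0, 0, 0], 0.9], [[-0.072, 0.088, 0], [0, 0, 0], 0.9], [[-0.072, 0.088, 0], [0, 0, 0], 0.9], [[-0.072, 0.088, 0], [0, 0, 0], 0.9], [[-0.072, 0.088, 0], [0, 0, 0], 0.9], [[-0.072, 0.088, 0], [0, 0, 0], 0.9]]'

```text
t: 21.55
eef_pos: [0.3863, -0.1895, 0.2065]
orientation: [-3.141, 0.0, 0.002]
ft_force: [0.1, -0.5, -1.5]
width: 0.427
```

```bash
python3 -c "
from h import *
im,s=wlook('pics/w8.png'); go((.4596,-.1925,.2))
for n,c,lo,hi in(('green',(324,135),(45,80,100),(85,255,255)),):
  e=ell(im,c,60,lo,hi,25);print(n,e,wpix(e[0],.0035,s))
print(ray('top',(418.1,306.9),.012),ray('top',(349.6,312.3),.012))"
```

```text
t 21.6 pos [ 0.3863 -0.1896  0.2065] rpy [-3.1415e+00  1.0000e-04  1.5000e-03] w 0.428 | shift [0.0733 0.0031 0.0065] turn [-0.0001  0.0001  0.0015]
green ((329.0116271972656, 134.2118682861328), (57.97279739379883, 60.28190231323242), 177.57301330566406) [ 0.4586642  -0.19384382]
[ 0.45882932 -0.19100311] [ 0.43946563 -0.05497202]
```

View pics/w8.png

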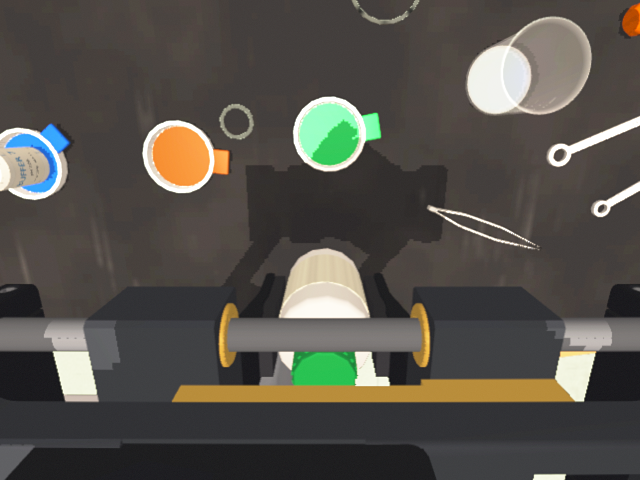

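The green dish is centred at (329,134) and the brown at (179,157). The green bottle hangs straight, so I'll lower it.

send_rows --series '[[[0.02, 0.001, 0], [0, 0, 0], 0.9], [[0.05, 0.003, 0.005], [0, 0, 0], 0.9], [[0.068, 0.0035, 0.03], [0, 0, 0], 0.9], [[0.0725, 0.0035, 0.065], [0, 0, 0], 0.9], [[0.0725, 0.0035, 0.1], [0, 0, 0], 0.9], [[0.0725, 0.0035, 0.13], [0, 0, 0], 0.9], [[0.0725, 0.0035, 0.144], [0, 0, 0], 0.9], [[0.0725, 0.0035, 0.148], [0, 0, 0], 0.9]]'

```text
t: 22.6
eef_pos: [0.4583, -0.1931, 0.058]
orientation: [-3.141, 0.001, 0.001]
ft_force: [-0.3, 0.7, -1.0]
width: 0.436
```

send_rows --series '[[[0, 0, 0.002], [0, 0, 0], 0.9], [[0, 0, 0.005], [0, 0, 0], 0.9], [[0, 0, 0.007], [0, 0, 0], 0.9], [[0, 0, 0.009], [0, 0, 0], 0.9], [[0, 0, 0.011], [0, 0, 0], 0.9], [[0, 0, 0.012], [0, 0, 0], 0.9], [[0, 0, 0.0125], [0, 0, 0], 0.9], [[0, 0, 0.0125], [0, 0, 0], 0.9]]'

```text
t: 23.6
eef_pos: [0.4585, -0.1933, 0.046]
orientation: [-3.142, 0.0, 0.001]
ft_force: [-0.4, -0.2, -1.0]
width: 0.431
```

```bash
python3 -c "
from h import *
go((.4588,-.193,.047)); print(bot.observe()['ft_force'])
import pickle
s=pickle.load(open('pics/w8.png.pkl','rb'));print(wpix((178.5,157),.012,s))
"
```

```text
t 23.6 pos [ 0.4585 -0.1933  0.046 ] rpy [-3.1416e+00  1.0000e-04  8.0000e-04] w 0.431 | shift [ 0.0003 -0.0003 -0.001 ] turn [-0.      0.0001  0.0008]
[-0.40125269 -0.21714073 -1.02245523]
[ 0.43880741 -0.05812193]
```

send_rows --series '[[[0, 0, 0.0005], [0, 0, 0], 0.9], [[0, 0, 0.001], [0, 0, 0], 0.9], [[0, 0, 0.0015], [0, 0, 0], 0.9], [[0, 0, 0.002], [0, 0, 0], 0.9], [[0, 0, 0.0025], [0, 0, 0], 0.9], [[0, 0, 0.0025], [0, 0, 0], 0.9], [[0, 0, 0.0025], [0, 0, 0], 0.9], [[0, 0, 0.0025], [0, 0, 0], 0.9]]'

```text
t: 24.6
eef_pos: [0.4588, -0.1934, 0.0452]
orientation: [-3.142, 0.0, 0.001]
ft_force: [-6.8, 3.7, 15.0]
width: 0.429
```

send_rows --series '[[[0, 0, -0.001], [0, 0, 0], 0.9], [[0, 0, -0.0015], [0, 0, 0], 0.2], [[0, 0, -0.0015], [0, 0, 0], -0.1], [[0, 0, -0.0015], [0, 0, 0], -0.4], [[0, 0, -0.0015], [0, 0, 0], -0.4], [[0, 0, -0.04], [0, 0, 0], -0.4], [[0, 0, -0.09], [0, 0, 0], -0.4], [[0, 0.0, -0.14], [0, 0, 0], -0.4]]'

```text
t: 25.6
eef_pos: [0.4582, -0.1931, 0.1847]
orientation: [-3.141, 0.001, 0.001]
ft_force: [1.0, -0.9, -1.7]
width: 0.696
```

send_rows --series '[[[0.03, -0.022, -0.03], [0, 0, 0], -0.4], [[0.07, -0.052, -0.035], [0, 0, 0], -0.4], [[0.11, -0.081, -0.035], [0, 0, 0], -0.4], [[0.14, -0.103, -0.035], [0, 0, 0], -0.4], [[0.153, -0.113, -0.035], [0, 0, 0], -0.4], [[0.153, -0.113, -0.035], [0, 0, 0], -0.4], [[0.153, -0.113, -0.035], [0, 0, 0], -0.4], [[0.153, -0.113, -0.035], [0, 0, 0], -0.4]]'

```text
t: 26.6
eef_pos: [0.6107, -0.0812, 0.2187]
orientation: [3.141, 0.0, -0.0]
ft_force: [-1.1, 0.2, -0.4]
width: 0.696
```

```bash
python3 -c "
from h import *
im,s=wlook('pics/w9.png'); go((.6115,-.08,.042))
e=ell(im,(324,226),16,(0,0,60),(180,110,190),7);print(e,wpix(e[0],.079,s))"
```

```text
t 26.65 pos [ 0.6109 -0.0811  0.2187] rpy [ 3.1414e+00 -1.0000e-04 -4.0000e-04] w 0.698 | shift [ 0.0006 -0.0011  0.1767] turn [ 0.0002 -0.0001 -0.0004]
((325.4010925292969, 228.73939514160156), (22.958478927612305, 24.664976119995117), 0.7358291745185852) [ 0.61132365 -0.08227458]
```

View pics/w9.png

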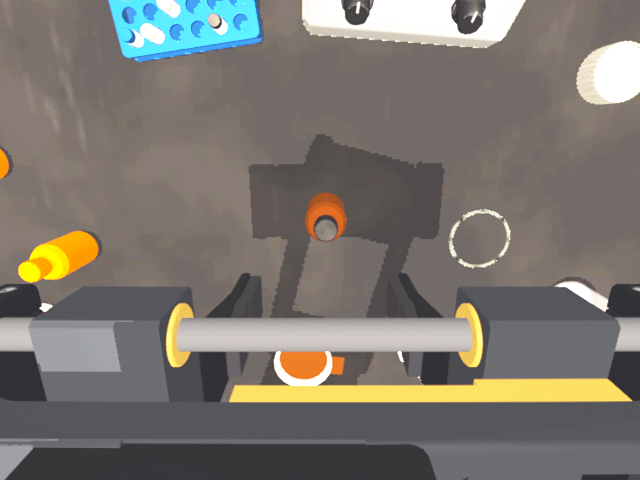

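The black cap is at (326,229), almost straight below the tool.

send_rows --series '[[[0, 0.001, 0.03], [0, 0, 0], -0.4], [[0, 0.001, 0.07], [0, 0, 0], -0.4], [[0, 0.001, 0.11], [0, 0, 0], -0.4], [[0, 0.001, 0.145], [0, 0, 0], -0.4], [[0, 0.001, 0.166], [0, 0, 0], -0.4], [[0, 0.001, 0.177], [0, 0, 0], -0.4], [[0, 0.001, 0.177], [0, 0, 0], -0.4], [[0, 0.001, 0.177], [0, 0, 0], -0.1]]'

```text
t: 27.65
eef_pos: [0.6126, -0.0815, 0.0431]
orientation: [3.141, -0.002, 0.001]
ft_force: [0.6, -0.9, -0.5]
width: 0.643
```

send_rows --series '[[[0, 0, 0], [0, 0, 0], 0.2], [[0, 0, 0], [0, 0, 0], 0.5], [[0, 0, 0], [0, 0, 0], 0.9], [[0, 0, 0], [0, 0, 0], 0.9], [[0, 0, 0], [0, 0, 0], 0.9], [[0, 0, 0], [0, 0, 0], 0.9], [[0, 0, 0], [0, 0, 0], 0.9], [[0, 0, -0.005], [0, 0, 0], 0.9]]'

```text
t: 28.65
eef_pos: [0.6108, -0.081, 0.0459]
orientation: [-3.141, 0.002, 0.001]
ft_force: [-0.4, -0.2, -2.0]
width: 0.408
```

```bash
python3 -c "
from h import *
go((.4392,-.0575,.21))"
```

```text
t 28.65 pos [ 0.6108 -0.081   0.0459] rpy [-3.1411e+00  1.5000e-03  7.0000e-04] w 0.408 | shift [-0.1718 -0.0237 -0.1639] turn [-0.0005  0.0015  0.0007]
```

send_rows --series '[[[0, 0, -0.03], [0, 0, 0], 0.9], [[0, 0, -0.075], [0, 0, 0], 0.9], [[0, 0, -0.12], [0, 0, 0], 0.9], [[-0.012, -0.001, -0.15], [0, 0, 0], 0.9], [[-0.042, -0.004, -0.16], [0, 0, 0], 0.9], [[-0.085, -0.008, -0.16], [0, 0, 0], 0.9], [[-0.13, -0.013, -0.16], [0, 0, 0], 0.9], [[-0.175, -0.017, -0.16], [0, 0, 0], 0.9]]'

```text
t: 29.65
eef_pos: [0.4347, -0.0639, 0.206]
orientation: [-3.141, 0.001, 0.001]
ft_force: [-0.7, -0.7, 0.2]
width: 0.41
```

send_rows --series '[[[-0.035, -0.004, 0], [0, 0, 0], 0.9], [[-0.055, -0.006, 0], [0, 0, 0], 0.9], [[-0.066, -0.007, 0], [0, 0, 0], 0.9], [[-0.07, -0.007, 0], [0, 0, 0], 0.9], [[-0.07, -0.007, 0], [0, 0, 0], 0.9], [[-0.07, -0.007, 0], [0, 0, 0], 0.9], [[-0.07, -0.007, 0], [0, 0, 0], 0.9], [[-0.07, -0.007, 0], [0, 0, 0], 0.9]]'

```text
t: 30.65
eef_pos: [0.3666, -0.0574, 0.2064]
orientation: [-3.141, 0.0, 0.001]
ft_force: [0.2, -0.5, -0.9]
width: 0.411
```

```bash
python3 -c "
from h import *
im,s=wlook('pics/w10.png')
e=ell(im,(324,134),60,(5,120,80),(20,255,255),25);p=wpix(e[0],.0035,s);print(e,p)
go((p[0],p[1],.058))"
```

```text
((326.37451171875, 149.31564331054688), (30.121789932250977, 33.24164962768555), 71.58367156982422) [ 0.42548551 -0.05946487]
t 30.7 pos [ 0.3665 -0.0574  0.2065] rpy [-3.1415e+00  3.0000e-04  9.0000e-04] w 0.411 | shift [0.059  0.0021 0.1485] turn [-0.0001  0.0003  0.0009]
```

View pics/w10.png

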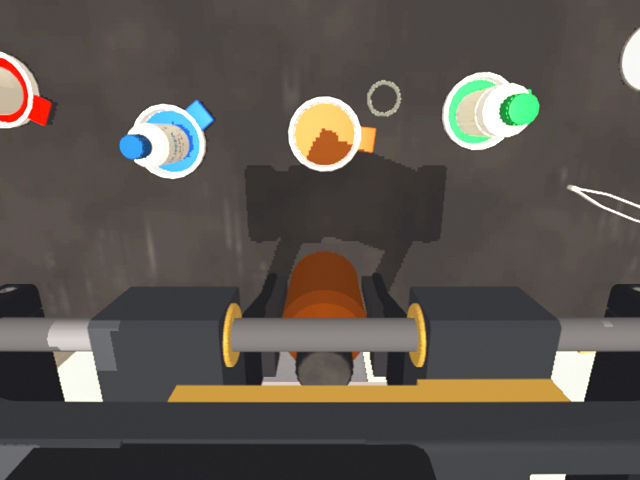

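The green and blue bottles both stand in their dishes. The brown fit only caught the shadowed part of the mat, so I'm using the rim centre read by eye at (325,133.5). That gives a shift of about (0.0725, 0.001).

send_rows --series '[[[0.02, 0.001, 0], [0, 0, 0], 0.9], [[0.05, 0.001, 0.005], [0, 0, 0], 0.9], [[0.068, 0.001, 0.03], [0, 0, 0], 0.9], [[0.0725, 0.001, 0.065], [0, 0, 0], 0.9], [[0.0725, 0.001, 0.1], [0, 0, 0], 0.9], [[0.0725, 0.001, 0.13], [0, 0, 0], 0.9], [[0.0725, 0.001, 0.144], [0, 0, 0], 0.9], [[0.0725, 0.001, 0.148], [0, 0, 0], 0.9]]'

```text
t: 31.7
eef_pos: [0.4387, -0.0583, 0.0581]
orientation: [-3.141, 0.001, 0.001]
ft_force: [-0.3, 0.0, -0.7]
width: 0.408
```

send_rows --series '[[[0, 0, 0.003], [0, 0, 0], 0.9], [[0, 0, 0.007], [0, 0, 0], 0.9], [[0, 0, 0.01], [0, 0, 0], 0.9], [[0, 0, 0.0115], [0, 0, 0], 0.9], [[0, 0, 0.0125], [0, 0, 0], 0.9], [[0, 0, 0.0135], [0, 0, 0], 0.9], [[0, 0, 0.014], [0, 0, 0], 0.9], [[0, 0, 0.014], [0, 0, 0], 0.9]]'

```text
t: 32.7
eef_pos: [0.4391, -0.0584, 0.0452]
orientation: [3.142, 0.0, 0.001]
ft_force: [-3.4, 0.6, 5.1]
width: 0.41
```

```bash
python3 -c "
from h import *
import pickle
s=pickle.load(open('pics/w10.png.pkl','rb'));p=wpix((325,133.5),.012,s);go((p[0],p[1],.045));print(p)"
```

```text
t 32.7 pos [ 0.4391 -0.0584  0.0452] rpy [3.1416e+00 2.0000e-04 9.0000e-04] w 0.41 | shift [ 0.0005 -0.0002  0.0002] turn [0.     0.0002 0.0009]
[ 0.43956811 -0.0581574 ]
```

Contact at 5 N and centred. I'll release, go straight up, then back off.

send_rows --series '[[[0, 0, 0], [0, 0, 0], 0.2], [[0, 0, 0], [0, 0, 0], -0.1], [[0, 0, 0], [0, 0, 0], -0.4], [[0, 0, 0], [0, 0, 0], -0.4], [[0, 0, -0.03], [0, 0, 0], -0.4], [[0, 0, -0.08], [0, 0, 0], -0.4], [[0, 0, -0.13], [0, 0, 0], -0.4], [[0, 0.0, -0.17], [0, 0, 0], -0.4]]'

```text
t: 33.7
eef_pos: [0.4393, -0.0585, 0.2167]
orientation: [3.141, -0.002, 0.001]
ft_force: [0.7, -0.0, -0.5]
width: 0.7
```

send_rows --series '[[[-0.02, 0.03, -0.02], [0, 0, 0], -0.4], [[-0.03, 0.08, -0.05], [0, 0, 0], -0.4], [[-0.03, 0.13, -0.07], [0, 0, 0], -0.4], [[-0.03, 0.18, -0.08], [0, 0, 0], -0.4], [[-0.03, 0.23, -0.08], [0, 0, 0], -0.4], [[-0.03, 0.28, -0.08], [0, 0, 0], -0.4], [[-0.03, 0.3, -0.08], [0, 0, 0], -0.4], [[-0.03, 0.3, -0.08], [0, 0, 0], -0.4]]'

```text
t: 34.7
eef_pos: [0.4089, -0.3588, 0.2939]
orientation: [-3.14, 0.001, -0.001]
ft_force: [0.3, 1.0, -0.3]
width: 0.699
```

```bash
python3 -c "
from h import *
im=grab_frame('scene'); cv2.imwrite('pics/s11.png',cv2.resize(im[150:370,200:465],None,fx=2.7,fy=2.7));im=grab_frame('top'); cv2.imwrite('pics/t11.png',cv2.resize(im[170:370,140:540],None,fx=2,fy=2)); print(bot.observe()['qvel'].round(3))"
```

```text
[ 0.013 -0.016  0.007 -0.001 -0.002 -0.002]
```

View pics/s11.png

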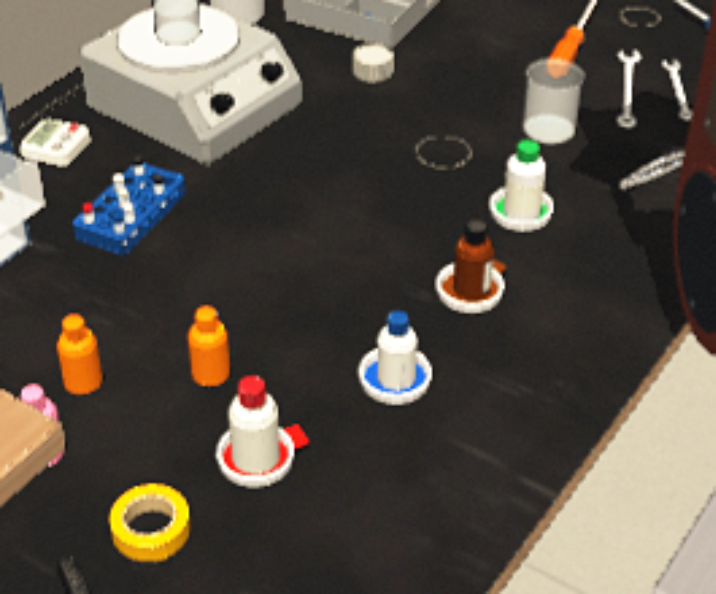

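View pics/t11.png

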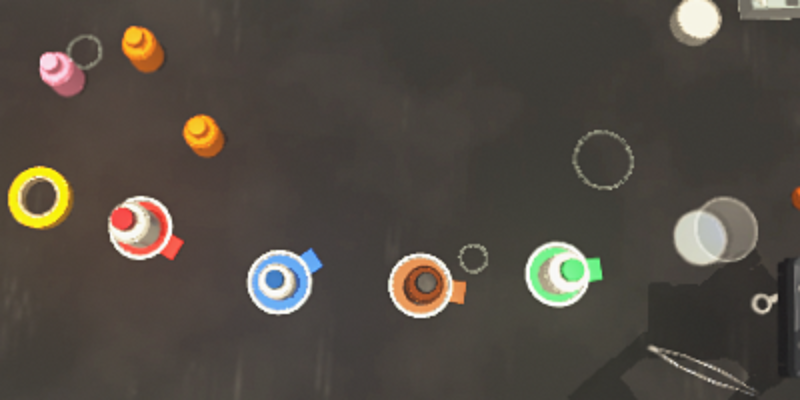

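Both views show all four bottles upright inside their matching dishes, and the beaker, tape and look-alikes where they were. I'm handing the job in.

```bash
python3 -c "
from workcell import bot
print(bot.finish_job(), bot.observe()['t'])"
```

```text
the job is handed in; nothing more can be done
the job is handed in; nothing more can be done
```

I stood the red, blue, green and brown bottles in their matching dishes, one after another, released each one and handed the job in at about 35 s.

- **Final check:** the last scene and top pictures show all four bottles upright inside their rims. The gripper is clear of them, and the beaker, tape and orange and pink look-alikes look unmoved. I judged those pictures by eye and did not measure the final positions.
- **Forces:** each bottle touched its dish floor with about 5 to 17 N at the wrist just before I let go.
- **Disagreements:**
  - The cameras agreed to within a few millimetres on most positions. The scene camera's dish centres were up to 7 mm off, so I relied on the top and wrist views.
  - An automatic fit on the brown mat failed because of a shadow. I used the rim centre read from the picture instead.

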